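# Shut a hinged casting mould, pin it and keep it pressed

### The arm

A 6-joint arm with a two-finger parallel gripper is mounted at the origin on the work surface. World frame = base frame: x ahead of the robot, y to its left, z up, the work surface at z = 0. Lengths are in mm, angles in rad, forces in N, time in s.
With the tool pointing down it reaches from about 275 to 875 mm from the base axis. Payload 12.5 kg.
Tool frame: the origin (TCP) lies at the very end of the fingers, on their centre line; the grasp point (between the pads) lies 19 mm behind it; z points along the fingers, x is the direction in which the jaws open and shut, and the axes are right-handed (so a half turn about z gives the same grasp; the last joint's range is limited). The gripper opens to 85 mm and grips with 20 to 120 N. Pads are 22 mm wide; open, the fingers measure 114 mm over their backs; the gripper's body (76 mm by 85 mm) begins 54 mm behind the grasp point. The pads swing forward as they close: fully open they stand 13 mm farther back than shut.
Start: joints at [1.078, 0.351, 1.652, -0, 1.139, -0.085], TCP at [218.093, 504.896, 231.29] pointing down, gripper open.
Joint ranges: [-2.75, 2.75], [-0.79, 2.1], [0.01, 2.65], [-1.57, 4.71], [0.07, 3.14], [-2.87, 2.87]. Speed limits (rad/s): [2.22, 2.22, 2.79, 3.14, 3.14, 3.14].

### API

Orientations are given as a 3x3 rotation matrix whose columns are the frame's x, y, z axes.
In Python, from bench import arm, eyes gives the robot as it stands.
- The arm moves only by the shell command python3 -m pendant 'ROWS' [FORCE]. ROWS is a JSON object of lists of equal length, an entry for each row: "twist": the turn, a rotation vector about the tool's x, y, z in rad, a list of three; "dp": the shift along the tool's x, y, z in m, a list of three; "grip": the opening, from 0 (shut) to 1 (fully open). In form: {"twist": [[ax, ay, az], ...], "dp": [[tx, ty, tz], ...], "grip": [grip, ...]}. A call has 1 to 5 rows; each row shifts and turns the commanded pose from where the row before left it, along the tool's axes as they then stand; what a row does not reach is not made up. A row lasts 1/12 s, in which the tool goes at most 41.7 mm and 7.16 degrees, less where a joint would pass 70% of its speed; a pose out of reach is approached as far as the arm can. A call is refused whole if a number of a shift passes 0.0417 or a number of a turn 0.125, either way. A call with a gripper value outside its range is refused whole. The fingers move at their own pace and stop on an object; FORCE is the grip in N (left out, the last holds). Time passes only in rows, so rows that do not move let the fingers close. It gives the time, the measured TCP pose, the force and the opening at its end, in the units of the state.
- arm.read_state(): the state, without advancing time (a new reading comes with each control period).
- eyes.capture(name): name is "scene" or "top"; returns a dict with "color" (420x560x3 uint8, red, green, blue), "range_z" (420x560 float32, mm along the optical axis (not along the pixel's ray), 0 where there is no reading), "vfov" (degrees; the focal length in pixels is half the picture's height over the tangent of half this angle, whatever the lens; pixels are square), "cx", "cy" (the principal point, pixels), "world_to_cam" (4x4, takes a point from world to camera coordinates). Camera axes: x right, y down, z forward; pixel columns grow to the right and rows downward; lengths in mm; the calibration is good to about 2 mm. A picture is of the moment at which its call begins.
- arm.close_job(): hands the job in, once; it reports no verdict.
The state is a dict: "clock": time; "qpos": joint angles; "joint_velocities": joint speeds; "tau": joint torques, N m; "eef_pos": TCP position; "eef_rot": TCP orientation; "wrist_force": force on the tool from outside, world axes, zero at the start; "ft_torque": the same for the moment, N m; "grip_width": opening from 0.0 (shut) to 1.0 (fully open).
Only numpy, scipy, OpenCV 4.12 (cv2) and the standard library are available. Lean on these libraries where they do the work, as an engineer would, in place of code of your own. Each camera call takes 0.05 s, during which the arm holds its last target.

### The job

Swing the open lid of the hinged casting mould down shut, then take the blue-headed pin from the rack (the one that fits; leave the other pins, the jar and the cup alone) and push it from above through the holes in the two metal lugs, all the way home. The rubber seal springs the lid up a little, so finish with the gripper still on the pin, pushing its head down firmly and keeping the mould pressed fully shut, ready to be strapped: do not let go at the end.

Things in the scene. Friction and masses are not known exactly. Their poses are not given: they have to be found in the camera images.
- mould: lower half of the casting mould: a wooden box 150 x 160 mm (x, y) and 50 mm high with white plaster inside, on a plywood foot 220 x 200 x 12 mm fixed to the bench. Origin: centre of the box's underside, on the bench. Its +x points to the hinge side, z up. A metal lug 40 mm (x) x 44 mm (y) stands out of its -x side, from 20 to 50 mm high, with a vertical through hole 14 mm wide at x = -95 mm. A springy black rubber seal strip stands 8 mm proud of the rim on that side
- low_hole (a point): centre of the mouth of the hole in the lower lug (on the lug's upper face, 50 mm above the bench); hole 14 mm wide, right through 30 mm, 2 mm chamfer
- lid (a joint): hinge angle of the lid (rad): 0 = fully shut on a hard stop, grows as the lid's free edge swings up, 1.5 at most. The axis is level, along the mould's y. The hinge is stiff (0.3 N m of friction) and the lid stays where it is left; a few N at its free edge move it. In the last 0.06 rad a rubber seal pushes back: left alone the lid springs up to about 0.03 rad, and about 5 to 8 N downwards on the lug shuts it fully
- lid_hinge (a point): point on the hinge axis, in the middle of the lid's width, 50 mm above the bench
- lid_face (a point): point on the lid's outer face (the upper face when shut), mid width, 125 mm from the hinge axis towards the free edge; a good place to push with closed fingers. When shut it is 80 mm above the bench; its axes are the lid's: z is the outward normal of the face, -x runs from the hinge to the free edge. The lid is a wooden slab 150 x 160 mm, 30 mm thick (the hinge axis lies in its lower face), free edge 150 mm from the axis
- lid_hole (a point): centre of the upper mouth of the hole in the lid's metal lug, 170 mm from the hinge axis; hole 14 mm wide, right through the 16 mm thick lug (40 x 44 mm, sticking out of the free edge), 2 mm chamfer. When the lid is shut the mouth is 66 mm above the bench, right over low_hole, 14 mm below the lid's outer face; the lid's edge stands 20 mm from the hole's axis
- rack: wooden pin rack 190 x 56 x 66 mm (x, y, z), fixed to the bench, with three holes 20 mm wide 60 mm apart along its x, in which the pins stand. Origin: centre of its underside
- pin_blue: the pin that fits: blue knob, steel shank 12 mm thick and 52 mm long (last 8 mm tapered), then a steel collar 34 mm wide and 5 mm high that stops on the lug, then the blue knob 24 mm wide and 32 mm high; 89 mm long in all, 60 g. Origin: its lower tip, z up along its axis. In the rack it stands upright with its collar on the rack's top, the tip 14 mm above the bench
- pin_blue_knob (a point): point on the blue pin's axis to grip, 79 mm above its tip, 10 mm below the top of the knob
- pin_blue_tip (a point): the blue pin's lower tip; with the pin home and the mould shut it is 14 mm above the bench, 6 mm out below the lower lug
- pin_red: red-knobbed pin of the same form, shank 18 mm: too thick. Leave it in the rack. Origin: its tip
- pin_yellow: yellow-knobbed pin of the same form, shank 8 mm: too slack. Leave it in the rack. Origin: its tip
- jar: amber glass jar with a white lid, 60 mm wide, 85 mm high; leave it alone. Origin: centre of its underside
- cup: terracotta cup, 74 mm wide, 80 mm high; leave it alone. Origin: centre of its underside

How it is judged:
By the outcome, as a careful person would: the job done as asked, in the order asked, and still so for the second after the job is handed in, while the arm keeps its last pose, push and grip.
It also fails if it takes over 56 s, if anything falls off the work surface, if the arm or the gripper's body presses on something with over 40 N, if the wrist force passes 120 N, or if a joint passes its speed limit or range.

## Working session

There is one attempt and no reset: what is moved stays moved. The work goes in short steps, Python scripts to look and compute and a shell command to move; the robot and the scene stay as the last step left them, time stands still between calls to the robot, and variables do not carry over. Pictures are saved under pics/ and viewed, and the job is handed in when it is done.

```bash
ls; mkdir -p pics; python3 - <<'E'
from bench import arm, eyes
import cv2, numpy as np, pickle
s=arm.read_state(); print({k:np.round(v,3).tolist() for k,v in s.items()})
for n in("scene","top"):
    c=eyes.capture(n); pickle.dump(c,open(f"{n}0.pkl","wb"))
    cv2.imwrite(f"pics/{n}0.png",c["color"][:,:,::-1]); print(n,c["vfov"],c["cx"],c["cy"],np.round(c["world_to_cam"],3).tolist())
E
```

```text
pics
{'clock': 0.0, 'qpos': [1.078, 0.351, 1.652, -0.0, 1.139, -0.085], 'joint_velocities': [-0.001, -0.001, 0.0, -0.001, 0.001, 0.001], 'tau': [0.0, -50.611, -29.14, -0.0, 0.005, 0.0], 'eef_pos': [217.928, 504.605, 230.754], 'eef_rot': [[0.397, 0.918, -0.001], [0.918, -0.397, -0.001], [-0.001, -0.0, -1.0]], 'wrist_force': [0.698, 0.661, 0.229], 'ft_torque': [-0.002, 0.005, -0.027], 'grip_width': 1.001}
scene 50.2754948421957 282.41857958017823 208.38800357946542 [[-0.469, 0.883, -0.011, 306.938], [0.571, 0.294, -0.766, -266.428], [-0.673, -0.366, -0.643, 1338.309], [0.0, 0.0, 0.0, 1.0]]
top 49.46684597707992 289.5780655138264 208.3446590083596 [[0.013, -1.0, -0.011, -50.12], [-0.994, -0.011, -0.108, 549.546], [0.108, 0.012, -0.994, 1094.773], [0.0, 0.0, 0.0, 1.0]]
```

View pics/scene0.png

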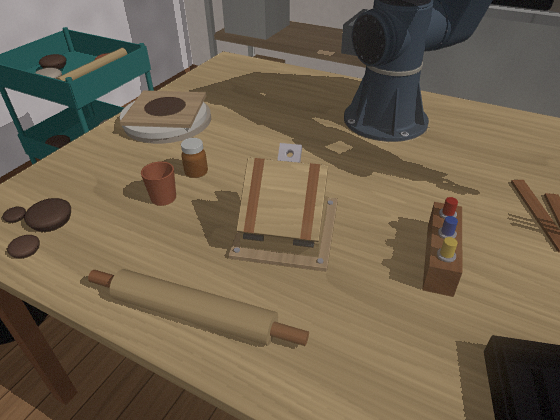

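View pics/top0.png

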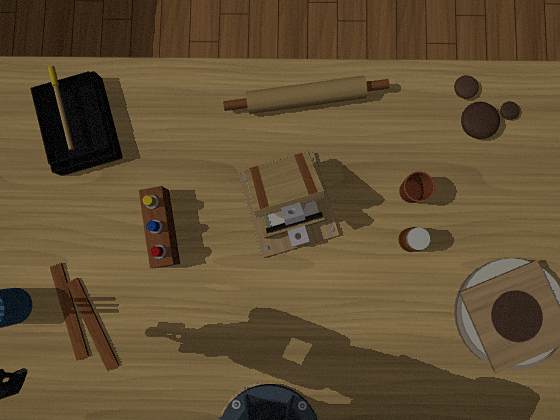

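The lid stands open with its hinge on the far side from the robot. The lower lug hole is at about (298,236) in the top view and the lid lug at about (292,211). The rack is at about (157,227), with the blue knob at (153,226) between yellow and red. The cup and jar are to the right, at about (416,187) and (414,239). Next I'll measure these.

```bash
cat > h.py <<'E'
import numpy as np, cv2, pickle
def load(n): return pickle.load(open(n+".pkl","rb"))
def cam(c):
    f=210/np.tan(np.radians(c["vfov"]/2)); M=np.array(c["world_to_cam"]); return f,M[:3,:3],M[:3,3]
def ray(c,u,v):
    f,R,t=cam(c); d=R.T@np.array([(u-c["cx"])/f,(v-c["cy"])/f,1]); return -R.T@t,d
def plane(c,u,v,z):
    o,d=ray(c,u,v); return o+d*(z-o[2])/d[2]
def dep(c,u,v,Z=None):
    o,d=ray(c,u,v); 
    if Z is None: Z=c["range_z"][int(round(v)),int(round(u))]
    return o+d*Z
def cloud(c):
    f,R,t=cam(c); v,u=np.mgrid[:420,:560]; Z=c["range_z"]
    P=np.stack([(u-c["cx"])/f*Z,(v-c["cy"])/f*Z,Z],-1); return (P-t)@R
def tri(c1,p1,c2,p2):
    o1,d1=ray(c1,*p1);o2,d2=ray(c2,*p2);d1=d1/np.linalg.norm(d1);d2=d2/np.linalg.norm(d2)
    A=np.stack([d1,-d2],1);s=np.linalg.lstsq(A,o2-o1,rcond=None)[0]
    a=o1+d1*s[0];b=o2+d2*s[1];return (a+b)/2,np.linalg.norm(a-b)
def proj(c,p):
    f,R,t=cam(c);q=R@np.array(p)+t;return np.array([c["cx"]+f*q[0]/q[2],c["cy"]+f*q[1]/q[2]])
E
python3 - <<'E'
from h import *
t=load("top0");s=load("scene0")
for n,c in(("t",t),("s",s)):
    hsv=cv2.cvtColor(c["color"],cv2.COLOR_RGB2HSV)
    X=cloud(c)
    m=cv2.inRange(hsv,(105,120,60),(128,255,255))
    k,l,st,ce=cv2.connectedComponentsWithStats(m)
    for i in range(1,k):
        if st[i,4]>25:
            p=X[l==i]; p=p[p[:,2]>30]
            print(n,"blue",st[i],ce[i].round(1),"median",np.median(p,0).round(1) if len(p) else None, "maxz",p[:,2].max() if len(p) else None)
X=cloud(t)
print("bench z", np.median(X[300:310,180:220,2]))
for u,v in((298,236),(305,240),(290,243),(292,211),(285,180),(270,245),(153,226),(153,205)): print(u,v,X[v,u].round(1))
a=cv2.resize(t["color"][130:275,110:360,::-1],None,fx=3,fy=3,interpolation=cv2.INTER_CUBIC);cv2.imwrite("pics/tz.png",a)
a=cv2.resize(s["color"][130:300,220:480,::-1],None,fx=3,fy=3,interpolation=cv2.INTER_CUBIC);cv2.imwrite("pics/sz.png",a)
E
```

```text
t blue [146 221  10  10  76] [150.7 225.3] median [499.7 274.2 103.3] maxz 1147.0454091412992
s blue [446 216  12   8  67] [451.2 219.8] median [499.2 276.1 102.9] maxz 104.97800158027023
bench z 0.4625412250801612
298 236 [483.  -65.   13.2]
305 240 [471.8 -81.7  52.4]
290 243 [465.4 -45.4  13.2]
292 211 [529.9 -50.4 163.4]
285 180 [603.9 -33.5 127.7]
270 245 [459.8   4.2  13.2]
153 226 [497.7 269.8 102.2]
153 205 [549.  279.3  79. ]
```

View pics/tz.png

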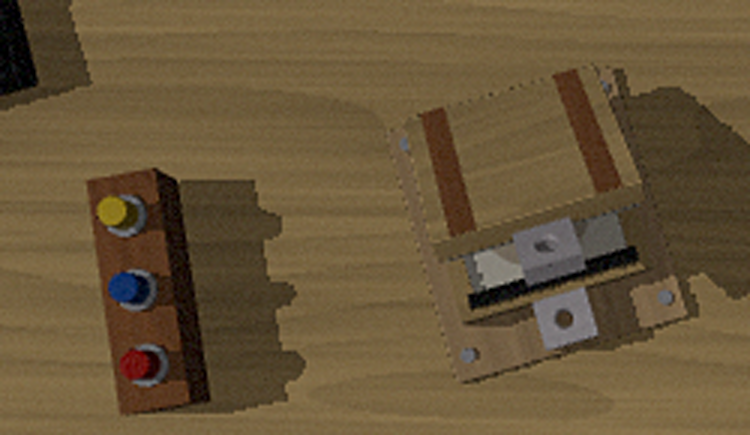

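View pics/sz.png

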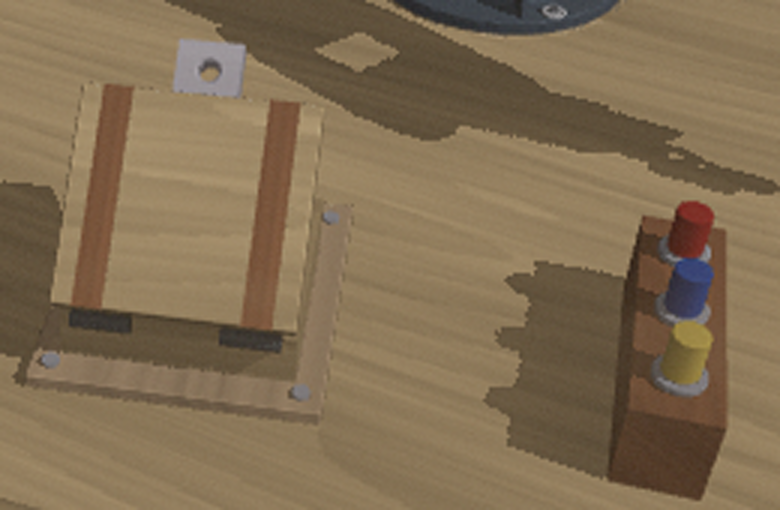

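```bash
python3 - <<'E'
from h import *
t=load("top0");s=load("scene0")
X=cloud(t);Y=cloud(s)
# lid face plane
def fit(P):
    for _ in range(5):
        c=P.mean(0);w=np.linalg.svd(P-c,full_matrices=False)[2][2];d=(P-c)@w;P=P[abs(d)<max(2.5*d.std(),1)]
    return c,w*np.sign(w[2]),d.std(),len(P)
ct,nt,sd,n=fit(X[165:200,262:305].reshape(-1,3));print("lid top",ct.round(1),nt.round(3),sd,n)
cs,ns,sd,n=fit(Y[168:225,262:308].reshape(-1,3));print("lid scn",cs.round(1),ns.round(3),sd,n)
for n_ in(nt,ns):print("tilt",np.arccos(n_[2]),"yaw of +x",np.arctan2(n_[1],n_[0]))
# low lug top via height
m=(abs(X[...,2]-50)<5); m[:222]=0;m[250:]=0;m[:,:285]=0;m[:,315:]=0
m=m.astype(np.uint8)
pts=np.argwhere(m)
grey=(cv2.cvtColor(t["color"],cv2.COLOR_RGB2HSV)[...,1]<60)&(t["color"].min(-1)>90)
g=np.zeros((420,560),np.uint8);g[224:250,280:315]=grey[224:250,280:315]
for nm,mm in(("h",m),("g",g)):
    cs_=max(cv2.findContours(mm,0,2)[0],key=cv2.contourArea);r=cv2.minAreaRect(cs_);print(nm,r,plane(t,*r[0],50).round(1))
    b=np.array([plane(t,*p,50)[:2] for p in cv2.boxPoints(r)]);print(b.round(1).tolist())
print("hole eye",plane(t,297.7,235.7,50).round(1))
# dark hole centroid
G=cv2.cvtColor(t["color"],cv2.COLOR_RGB2GRAY);print(G[229:243,290:306])
# rack rim knobs two view
for nm,lo,hi in(("blue",(105,120,60),(128,255,255)),):
  pass
# lid hole pairs
print("lid hole",tri(t,(291.9,211.2),s,(289.8,153.0)))
print("t depth lug", X[207:216,285:300,2].round(0))
E
```

```text
lid top [600.  -28.4 128.7] [0.614 0.19  0.766] 1.2042999783882038 1466
lid scn [605.1 -19.9 127.1] [ 0.475 -0.879  0.034] 25.471101718297618 2622
tilt 0.6985158750234338 yaw of +x 0.29974337714228966
tilt 1.537117115570891 yaw of +x -1.0753924157212242
h ((301.22021484375, 232.23394775390625), (21.64687728881836, 30.363094329833984), 73.3007583618164) [490.4 -72.4  50. ]
[[504.4, -29.8], [526.3, -99.7], [476.5, -115.0], [454.7, -45.4]]
g ((297.6999816894531, 235.6000213623047), (16.76007080078125, 18.657434463500977), 71.56504821777344) [482.2 -64.1  50. ]
[[493.9, -36.2], [508.6, -78.7], [470.5, -91.8], [455.9, -49.5]]
hole eye [482.  -64.1  50. ]
[[ 92 109 110 121 120 121 121 115 118 118 121 120 122 120 120 128]
 [119 120 118 121 121 121 117 118 119 122 118 122 117 118 124 130]
 [119 116 120 120 121 119 120 118 118 125 118 115 117 119 118 121]
 [121 121 116 120 121 122 122 111 111 113 121 120 119 123 119 122]
 [117 118 118 119 123 104  73  58  67  91 119 122 123 115 120 124]
 [121 119 117 122 127  83  50  52  54  42  87 124 122 123 121 123]
 [120 120 123 122 110  65  49  58  59  6
[... 621 characters left out ...]
. 163. 166. 164. 162. 166. 166. 169. 169. 168. 167.
  166.]
 [160. 163. 163. 167. 166. 167. 165. 166. 166. 167. 168. 169. 170. 172.
  168.]
 [168. 166. 165. 168. 168. 165. 165. 167. 167. 166. 169. 170. 174. 171.
  171.]
 [167. 166. 169. 169. 168. 168. 165. 166. 167. 167. 170. 174. 176. 175.
  175.]
 [170. 170. 169. 168. 166. 166. 165. 163. 162. 164. 172. 172. 175. 177.
  175.]
 [172. 170. 171. 172. 166. 162. 162. 160. 159. 162. 174. 178. 178. 175.
  179.]
 [173. 170. 172. 175. 174. 161. 155. 157. 157. 177. 179. 178. 181. 177.
  178.]
 [175. 172. 174. 177. 175. 176. 180. 176. 178. 182. 179. 183. 182. 184.
  183.]
 [177. 176. 175. 178. 178. 179. 179. 182. 181. 182. 182. 186. 184. 187.
  184.]]
```

```bash
cat >> h.py <<'E'
def goto(st,p,psi=None):
    p0=np.array(st["eef_pos"]);R=np.array(st["eef_rot"]);print("clk",round(float(st["clock"]),2),"pos",p0.round(1),"F",np.round(st["wrist_force"],1),"grip",round(float(st["grip_width"]),3),"z",R[:,2].round(3))
    d=R.T@(np.array(p)-p0);print("tool dp mm",d.round(1),"norm",np.linalg.norm(d).round(1))
    if psi is not None:
        Rt=np.array([[np.cos(psi),np.sin(psi),0],[np.sin(psi),-np.cos(psi),0],[0,0,-1]]);print("twist",cv2.Rodrigues(R.T@Rt)[0].ravel().round(4))
E
python3 - <<'E'
from h import *
t=load("top0");s=load("scene0");X=cloud(t);Y=cloud(s)
for nm,Q,c in(("t",X,t),("s",Y,s)):
    hsv=cv2.cvtColor(c["color"],cv2.COLOR_RGB2HSV)
    box=(Q[...,0]>380)&(Q[...,0]<620)&(Q[...,1]>200)&(Q[...,1]<340)
    # rack top
    m=(box&(Q[...,2]>58)&(Q[...,2]<74)); P=Q[m][:,:2].astype(np.float32)
    r=cv2.minAreaRect(P); print(nm,"rack",r)
    for n,lo,hi in(("red",(0,150,60),(4,255,255)),("blue",(105,120,40),(128,255,255)),("yellow",(22,150,90),(32,255,255))):
        mm=(cv2.inRange(hsv,lo,hi)>0)&box&(Q[...,2]>78)&(Q[...,2]<110)
        top=mm&(Q[...,2]>99); P=Q[mm]; v,u=np.nonzero(mm)
        print(nm,n,mm.sum(),"top pts",top.sum(),np.mean(Q[top],0).round(1), "px",u.mean().round(1),v.mean().round(1))
# jar/cup/collar info skip
# shut hole estimate
E
```

```text
t rack ((499.2034912109375, 275.05511474609375), (190.276123046875, 58.52603530883789), 11.394719123840332)
t red 63 top pts 62 [440.4 263.6 103.7] px 154.3 251.0
t blue 77 top pts 75 [499.  274.6 103.3] px 150.8 225.3
t yellow 71 top pts 70 [558.1 285.8 103.5] px 147.0 199.9
s rack ((499.17529296875, 275.3282470703125), (194.87326049804688, 56.3343620300293), 11.139382362365723)
s red 107 top pts 69 [441.3 264.6 102.3] px 451.8 203.8
s blue 67 top pts 67 [499.4 275.9 102.8] px 451.2 219.8
s yellow 0 top pts 0 [nan nan nan] px nan nan
  return _methods._mean(a, axis=axis, dtype=dtype,
  ret = um.true_divide(
<stdin>:12: RuntimeWarning: Mean of empty slice.
  ret = ret.dtype.type(ret / rcount)
```

```bash
python3 -m pendant '{"twist":[[0,0,-0.12],[0,0,-0.12],[0,0,-0.12],[0,0,-0.12],[0,0,-0.12]],"dp":[[0,0,-0.005],[0,0,-0.005],[0,0,-0.005],[0,0,-0.005],[0,0,0]],"grip":[0,0,0,0,0]}' 40; python3 -c "
from bench import arm;from h import *
goto(arm.read_state(),(568,-37.5,231),1.871)"
```

```text
clock: 0.52
eef_pos: [218.2, 505.1, 251.9]
eef_rot: [[-0.197, 0.98, 0.0], [0.98, 0.197, 0.001], [0.001, 0.0, -1.0]]
wrist_force: [0.6, 1.0, 0.4]
grip_width: 0.299
clk 0.52 pos [218.2 505.1 251.9] F [0.6 1.  0.4] grip 0.299 z [ 0.     0.001 -1.   ]
tool dp mm [-600.8  236.2   20.7] norm 645.9
twist [ 0.0005 -0.0006 -0.1021]
```

```bash
for i in 1; do :; done; python3 -m pendant '{"twist":[[0,0,0],[0,0,0],[0,0,0],[0,0,0],[0,0,0]],"dp":[[-0.037,0.0145,0],[-0.037,0.0145,0],[-0.037,0.0145,0],[-0.037,0.0145,0],[-0.037,0.0145,0]],"grip":[0,0,0,0,0]}' && python3 -m pendant '{"twist":[[0,0,0],[0,0,0],[0,0,0],[0,0,0],[0,0,0]],"dp":[[-0.037,0.0145,0],[-0.037,0.0145,0],[-0.037,0.0145,0],[-0.037,0.0145,0],[-0.037,0.0145,0]],"grip":[0,0,0,0,0]}';  python3 -c "
from bench import arm;from h import *
goto(arm.read_state(),(568,-37.5,231),1.769)"
```

```text
clock: 0.93
eef_pos: [325.0, 335.4, 251.1]
eef_rot: [[-0.191, 0.981, -0.0], [0.981, 0.191, -0.0], [-0.0, -0.0, -1.0]]
wrist_force: [1.6, 0.3, 0.6]
grip_width: -0.004
clock: 1.35
eef_pos: [431.6, 167.5, 251.2]
eef_rot: [[-0.191, 0.982, -0.0], [0.982, 0.191, -0.0], [0.0, -0.0, -1.0]]
wrist_force: [0.6, 0.9, -0.1]
grip_width: -0.0
clk 1.35 pos [431.6 167.5 251.2] F [ 0.6  0.9 -0.1] grip -0.0 z [-0. -0. -1.]
tool dp mm [-227.3   94.7   20.2] norm 247.1
twist [-0.0001 -0.     -0.0059]
```

```bash
python3 -m pendant '{"twist":[[0,0,0],[0,0,0],[0,0,0],[0,0,0],[0,0,0]],"dp":[[-0.037,0.0155,0],[-0.037,0.0155,0],[-0.037,0.0155,0],[-0.037,0.0155,0],[-0.037,0.0155,0]],"grip":[0,0,0,0,0]}' && python3 -m pendant '{"twist":[[0,0,0],[0,0,0]],"dp":[[-0.015,0.006,0],[0,0,0]],"grip":[0,0]}';  python3 -c "
from bench import arm;from h import *
goto(arm.read_state(),(568,-37.5,165),1.769)"
```

```text
clock: 1.77
eef_pos: [543.1, 0.6, 251.1]
eef_rot: [[-0.191, 0.982, -0.0], [0.982, 0.191, 0.0], [0.0, -0.0, -1.0]]
wrist_force: [0.1, 0.6, -0.2]
grip_width: -0.002
clock: 1.93
eef_pos: [552.4, -13.7, 250.6]
eef_rot: [[-0.188, 0.982, -0.001], [0.982, 0.188, -0.0], [-0.0, -0.001, -1.0]]
wrist_force: [-0.0, 0.8, -0.5]
grip_width: 0.0
clk 1.93 pos [552.4 -13.7 250.6] F [-0.   0.8 -0.5] grip 0.0 z [-0.001 -0.    -1.   ]
tool dp mm [-26.3  10.9  85.6] norm 90.2
twist [-0.0006  0.0002 -0.0092]
```

```bash
python3 -m pendant '{"twist":[[0,0,0],[0,0,0],[0,0,0],[0,0,0]],"dp":[[-0.013,0.006,0.025],[-0.013,0.005,0.03],[0,0,0.02],[0,0,0]],"grip":[0,0,0,0]}';  python3 -c "
from bench import arm;from h import *
goto(arm.read_state(),(568,-37.5,153),1.769)"
```

```text
clock: 2.27
eef_pos: [564.6, -33.5, 172.2]
eef_rot: [[-0.191, 0.982, -0.007], [0.982, 0.191, 0.001], [0.003, -0.007, -1.0]]
wrist_force: [-1.7, -0.2, -1.9]
grip_width: -0.001
clk 2.27 pos [564.6 -33.5 172.2] F [-1.7 -0.2 -1.9] grip -0.001 z [-0.007  0.001 -1.   ]
tool dp mm [-4.6  2.7 19.2] norm 19.9
twist [-0.0069 -0.0026 -0.0061]
```

```bash
python3 -m pendant '{"twist":[[0,0,0],[0,0,0],[0,0,0],[0,0,0],[0,0,0]],"dp":[[-0.001,-0.004,0.012],[-0.001,-0.009,0.012],[-0.001,-0.009,0.012],[-0.001,-0.008,0.012],[-0.001,-0.006,0.012]],"grip":[0,0,0,0,0]}';  python3 -c "
from bench import arm;from h import *
goto(arm.read_state(),(525,-51,82),1.769)"
```

```text
clock: 2.68
eef_pos: [532.3, -45.2, 117.3]
eef_rot: [[-0.192, 0.981, 0.001], [0.981, 0.192, -0.0], [-0.0, 0.001, -1.0]]
wrist_force: [0.5, 0.5, 0.4]
grip_width: -0.0
clk 2.68 pos [532.3 -45.2 117.3] F [0.5 0.5 0.4] grip -0.0 z [ 0.001 -0.    -1.   ]
tool dp mm [-4.3 -8.3 35.3] norm 36.5
twist [ 0.001   0.0002 -0.005 ]
```

```bash
python3 -m pendant '{"twist":[[0,0,0],[0,0,0],[0,0,0],[0,0,0]],"dp":[[-0.001,-0.004,0.012],[-0.001,-0.003,0.01],[0,-0.001,0.005],[0,0,0]],"grip":[0,0,0,0]}';  python3 - <<'E'
from bench import arm,eyes;from h import *
goto(arm.read_state(),(525,-51,80),1.769)
c=eyes.capture("scene");cv2.imwrite("pics/s1.png",cv2.resize(c["color"][100:300,180:380,::-1],None,fx=3,fy=3))
E
```

```text
clock: 3.02
eef_pos: [524.8, -49.2, 89.1]
eef_rot: [[-0.191, 0.982, -0.001], [0.982, 0.191, 0.0], [0.0, -0.001, -1.0]]
wrist_force: [-0.9, -0.6, 0.1]
grip_width: 0.004
clk 3.02 pos [524.8 -49.2  89.1] F [-0.9 -0.6  0.1] grip 0.004 z [-0.001  0.    -1.   ]
tool dp mm [-1.8 -0.2  9.1] norm 9.2
twist [-0.0009 -0.0004 -0.0056]
```

View pics/s1.png

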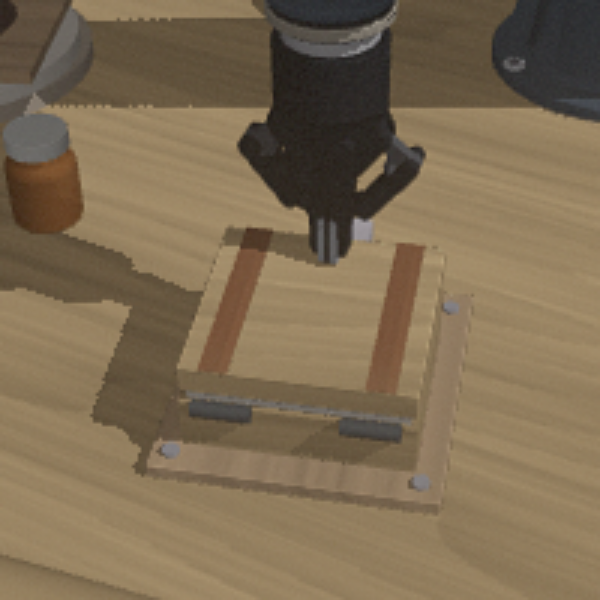

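The lid has followed the fingers and is nearly shut. The gripper stands near the free edge at zoom (330,250). I'll press it the last few mm, then back off.

```bash
python3 -m pendant '{"twist":[[0,0,0],[0,0,0],[0,0,0],[0,0,0]],"dp":[[0,0,0.004],[0,0,0.004],[0,0,0.001],[0,0,0]],"grip":[0,0,0,0]}'
```

```text
clock: 3.4
eef_pos: [525.1, -49.8, 80.6]
eef_rot: [[-0.191, 0.982, -0.0], [0.982, 0.191, -0.0], [-0.0, -0.0, -1.0]]
wrist_force: [-3.0, -1.3, 5.1]
grip_width: -0.001
```

```bash
python3 -m pendant '{"twist":[[0,0,0],[0,0,0],[0,0,0],[0,0,0],[0,0,0]],"dp":[[0,0,0.003],[0,0,0],[0,0,-0.04],[0,0,-0.04],[0,0,-0.04]],"grip":[0,0,0,0,0]}';  python3 - <<'E'
from bench import arm,eyes;from h import *
goto(arm.read_state(),(499.2,275.1,180),1.768)
E
```

```text
clock: 3.82
eef_pos: [525.0, -49.5, 198.9]
eef_rot: [[-0.191, 0.982, -0.0], [0.982, 0.191, 0.0], [0.0, -0.0, -1.0]]
wrist_force: [0.3, -0.4, -0.1]
grip_width: 0.002
clk 3.82 pos [525.  -49.5 198.9] F [ 0.3 -0.4 -0.1] grip 0.002 z [-0.  0. -1.]
tool dp mm [323.6  36.7  19. ] norm 326.2
twist [-0.0004 -0.0002 -0.005 ]
```

```bash
python3 -m pendant '{"twist":[[0,0,0],[0,0,0],[0,0,0],[0,0,0],[0,0,-0.005]],"dp":[[0.04,0.0045,0],[0.04,0.0045,0],[0.04,0.0045,0],[0.04,0.0045,0],[0.04,0.0045,0]],"grip":[0.2,0.4,0.6,0.65,0.65]}' >/dev/null;python3 -m pendant '{"twist":[[0,0,0],[0,0,0],[0,0,0],[0,0,0],[0,0,0]],"dp":[[0.04,0.0045,0],[0.04,0.0045,0],[0.04,0.0045,0],[0.003,0,0],[0,0,0]],"grip":[0.65,0.65,0.65,0.65,0.65]}';  python3 - <<'E'
from bench import arm,eyes;from h import *
goto(arm.read_state(),(499.2,275.1,76),1.768)
for n in("scene","top"):
    c=eyes.capture(n);pickle.dump(c,open(n+"2.pkl","wb"))
t=load("top2");s=load("scene2")
a=cv2.resize(t["color"][130:275,110:360,::-1],None,fx=3,fy=3,interpolation=cv2.INTER_CUBIC);cv2.imwrite("pics/t2.png",a)
a=cv2.resize(s["color"][130:300,220:480,::-1],None,fx=3,fy=3,interpolation=cv2.INTER_CUBIC);cv2.imwrite("pics/s2.png",a)
E
```

```text
clock: 4.65
eef_pos: [497.7, 276.2, 197.2]
eef_rot: [[-0.199, 0.98, 0.0], [0.98, 0.199, 0.0], [0.0, 0.0, -1.0]]
wrist_force: [-0.1, -1.2, -1.3]
grip_width: 0.652
clk 4.65 pos [497.7 276.2 197.2] F [-0.1 -1.2 -1.3] grip 0.652 z [ 0.  0. -1.]
tool dp mm [ -1.4   1.2 121.2] norm 121.2
twist [ 0.0003 -0.0001  0.0033]
```

View pics/t2.png

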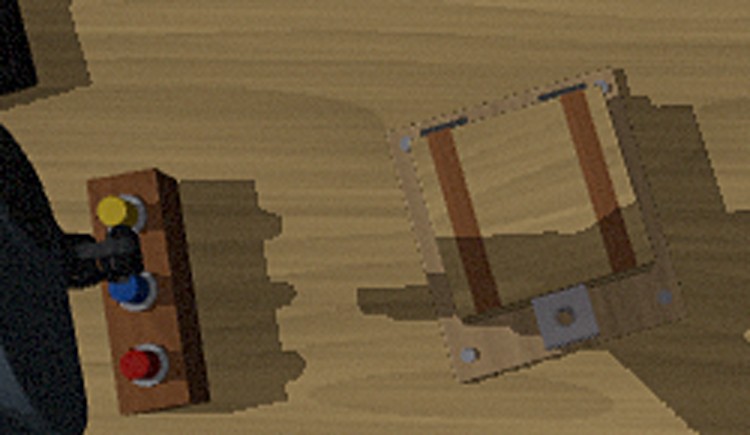

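View pics/s2.png

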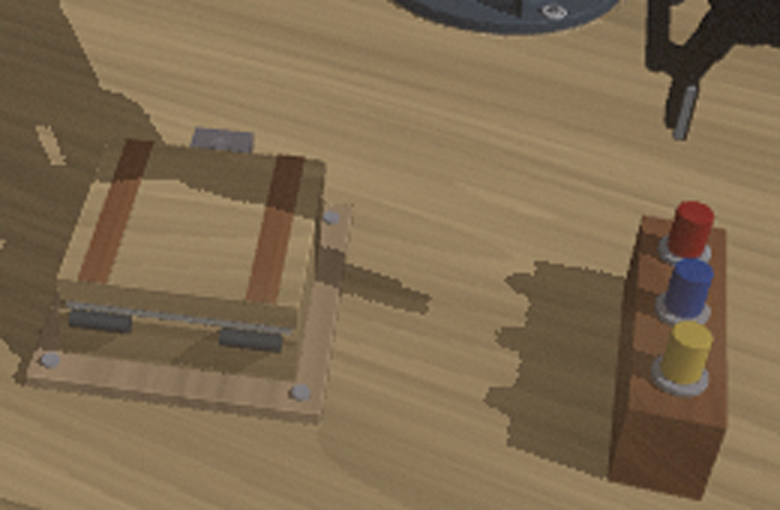

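The lid is down. Its lug hole is at zoom (566,316) in the top view, above the lower lug. The gripper hangs over the blue pin. I'll measure the hole and descend to the knob.

```bash
python3 - <<'E'
from h import *
t=load("top2");X=cloud(t)
G=cv2.cvtColor(t["color"],cv2.COLOR_RGB2GRAY).astype(int);print(G[229:243,290:306])
print("lug z",np.median(X[240:244,292:300,2]),np.median(X[229:232,292:300,2]))
g=np.zeros((420,560),np.uint8)
hsv=cv2.cvtColor(t["color"],cv2.COLOR_RGB2HSV);g[220:250,280:318]=((hsv[...,1]<70)&(hsv[...,2]>60))[220:250,280:318]
r=cv2.minAreaRect(max(cv2.findContours(g,0,2)[0],key=cv2.contourArea));print(r,plane(t,*r[0],71))
g=G[229:243,290:306]
for th in(70,60):
    v,u=np.nonzero(g[2:12,2:14]<th);print(th,len(u),plane(t,u.mean()+292,v.mean()+231,69).round(1))
# same on first picture, low hole at z=50
t0=load("top0");g=cv2.cvtColor(t0["color"],cv2.COLOR_RGB2GRAY)[229:243,290:306].astype(int)
v,u=np.nonzero(g[2:12,2:14]<90);print("low",len(u),plane(t0,u.mean()+292,v.mean()+231,50).round(1))
P=X[150:195,260:310].reshape(-1,3);c=P.mean(0);w=np.linalg.svd(P-c,full_matrices=False)[2][2];print("lid tilt",w/np.sign(w[2]))
E
python3 -m pendant '{"twist":[[0,0,0.003],[0,0,0],[0,0,0],[0,0,0],[0,0,0]],"dp":[[-0.001,0.001,0.036],[0,0,0.036],[0,0,0.025],[0,0,0.015],[0,0,0]],"grip":[0.65,0.65,0.65,0.65,0.65]}';  python3 - <<'E'
from bench import arm,eyes;from h import *
goto(arm.read_state(),(499.2,275.1,75),1.768)
E
```

```text
[[87 90 89 86 83 85 85 79 85 83 81 85 83 85 82 84]
 [81 84 88 79 88 84 83 85 86 85 81 84 86 88 83 87]
 [82 82 83 84 81 88 85 80 80 80 85 86 87 84 85 86]
 [86 83 88 81 87 82 79 68 70 59 71 85 91 87 85 81]
 [83 84 86 79 81 72 52 40 56 57 53 78 88 81 82 82]
 [85 85 90 89 79 75 65 64 74 55 54 69 83 84 89 88]
 [82 83 87 83 78 64 66 64 70 71 62 69 79 87 86 81]
 [84 84 89 88 80 69 57 66 68 66 66 63 89 89 87 90]
 [87 88 82 85 88 78 63 61 65 66 68 79 89 86 88 90]
 [88 87 88 86 82 81 78 65 69 65 86 94 88 88 89 86]
 [91 84 87 89 85 96 90 88 87 88 87 91 88 92 91 90]
 [85 87 84 87 85 89 90 92 86 90 91 85 92 90 89 93]
 [79 91 87 91 93 89 93 86 92 87 90 92 88 88 88 84]
 [98 87 86 88 86 91 89 91 89 87 88 91 87 78 68 81]]
lug z 76.11208176199264 73.75394802337283
((297.9811096191406, 235.4339599609375), (18.406312942504883, 19.23047637939453), 74.05460357666016) [481.57439924 -64.59678328  71.        ]
70 32 [482.3 -64.8  69. ]
60 9 [486.4 -65.1  69. ]
low 33 [481.7 -63.5  50. ]
lid tilt [0.92408218 0.12056704 0.36267852]
clock: 5.17
eef_pos: [498.2, 271.2, 82.3]
eef_rot: [[-0.191, 0.982, -0.005], [0.982, 0.191, -0.002], [-0.001, -0.005, -1.0]]
wrist_force: [0.5, -0.6, -0.7]
grip_width: 0.646
clk 5.17 pos [498.2 271.2  82.3] F [ 0.5 -0.6 -0.7] grip 0.646 z [-0.005 -0.002 -1.   ]
tool dp mm [3.7 1.8 7.3] norm 8.4
twist [-0.0052  0.0013 -0.0051]
```

```bash
python3 -m pendant '{"twist":[[0,0,0],[0,0,0]],"dp":[[0.002,0.001,0.003],[0,0,0]],"grip":[0.65,0.65]}';  python3 - <<'E'
from bench import arm,eyes;from h import *
goto(arm.read_state(),(499.2,275.1,75),1.768)
E
```

```text
clock: 5.33
eef_pos: [500.8, 275.3, 83.2]
eef_rot: [[-0.192, 0.981, 0.001], [0.981, 0.192, 0.001], [0.0, 0.001, -1.0]]
wrist_force: [-0.1, 0.6, -1.1]
grip_width: 0.653
clk 5.33 pos [500.8 275.3  83.2] F [-0.1  0.6 -1.1] grip 0.653 z [ 0.001  0.001 -1.   ]
tool dp mm [ 0.1 -1.7  8.2] norm 8.4
twist [ 0.0014 -0.0003 -0.0041]
```

```bash
python3 -m pendant '{"twist":[[0,0,0],[0,0,0],[0,0,0],[0,0,0]],"dp":[[0,-0.001,0.006],[0,0,0.002],[0,0,0],[0,0,0]],"grip":[0.65,0.65,0.65,0.65]}';python3 -m pendant '{"twist":[[0,0,0],[0,0,0],[0,0,0],[0,0,0],[0,0,0]],"dp":[[0,0,0],[0,0,0],[0,0,0],[0,0,0],[0,0,0]],"grip":[0.4,0.2,0.1,0.1,0.1]}' 60
```

```text
clock: 5.67
eef_pos: [499.1, 275.4, 74.6]
eef_rot: [[-0.193, 0.981, 0.0], [0.981, 0.193, 0.0], [0.0, 0.0, -1.0]]
wrist_force: [0.3, 0.2, 0.0]
grip_width: 0.651
clock: 6.08
eef_pos: [499.2, 275.5, 74.7]
eef_rot: [[-0.193, 0.981, 0.0], [0.981, 0.193, 0.0], [0.0, 0.0, -1.0]]
wrist_force: [-1.1, -0.8, 5.7]
grip_width: 0.26
```

```bash
python3 -m pendant '{"twist":[[0,0,0],[0,0,0],[0,0,0]],"dp":[[0,0,0],[0,0,0],[0,0,0]],"grip":[0,0,0]}' 100;  python3 - <<'E'
from bench import arm,eyes;from h import *
goto(arm.read_state(),(499.2,275.1,180),1.768)
c=eyes.capture("scene");cv2.imwrite("pics/s3.png",cv2.resize(c["color"][130:300,350:560,::-1],None,fx=3,fy=3,interpolation=cv2.INTER_CUBIC))
E
```

```text
clock: 6.33
eef_pos: [499.3, 275.5, 74.9]
eef_rot: [[-0.193, 0.981, 0.001], [0.981, 0.193, 0.0], [0.0, 0.001, -1.0]]
wrist_force: [-1.5, -0.2, 6.4]
grip_width: 0.248
clk 6.33 pos [499.3 275.5  74.9] F [-1.5 -0.2  6.4] grip 0.248 z [ 0.001  0.    -1.   ]
tool dp mm [-4.000e-01 -1.000e-01 -1.051e+02] norm 105.1
twist [ 0.0008 -0.0002 -0.003 ]
```

View pics/s3.png

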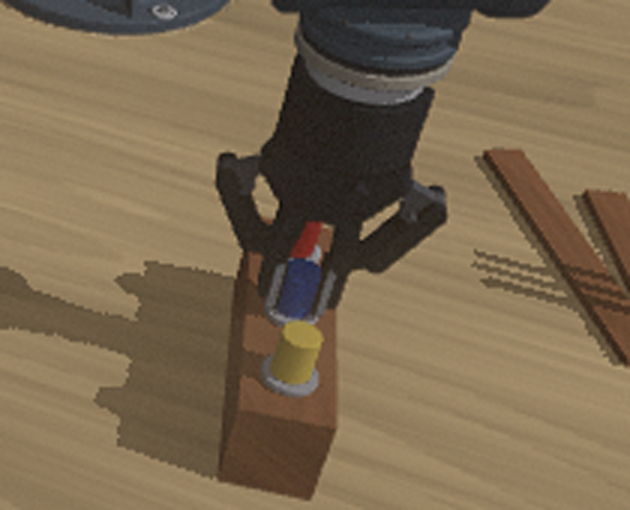

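The blue knob is between the pads at zoom (298,290), and the neighbouring pins are untouched. I'll lift it.

```bash
python3 -m pendant '{"twist":[[0,0,0],[0,0,0],[0,0,0],[0,0,0],[0,0,0]],"dp":[[0,0,-0.01],[0,0,-0.02],[0,0,-0.03],[0,0,-0.03],[0,0,-0.02]],"grip":[0,0,0,0,0]}';  python3 - <<'E'
from bench import arm,eyes;from h import *
goto(arm.read_state(),(482,-64.2,180),1.871)
c=eyes.capture("scene");pickle.dump(c,open("scene4.pkl","wb"));cv2.imwrite("pics/s4.png",cv2.resize(c["color"][100:300,350:560,::-1],None,fx=3,fy=3,interpolation=cv2.INTER_CUBIC))
E
```

```text
clock: 6.8
eef_pos: [499.4, 275.6, 187.4]
eef_rot: [[-0.193, 0.981, 0.002], [0.981, 0.193, 0.001], [0.001, 0.002, -1.0]]
wrist_force: [0.5, -0.3, -1.1]
grip_width: 0.255
clk 6.8 pos [499.4 275.6 187.4] F [ 0.5 -0.3 -1.1] grip 0.255 z [ 0.002  0.001 -1.   ]
tool dp mm [-330.1  -82.7    7.1] norm 340.4
twist [ 0.0024 -0.0004 -0.1059]
```

View pics/s4.png

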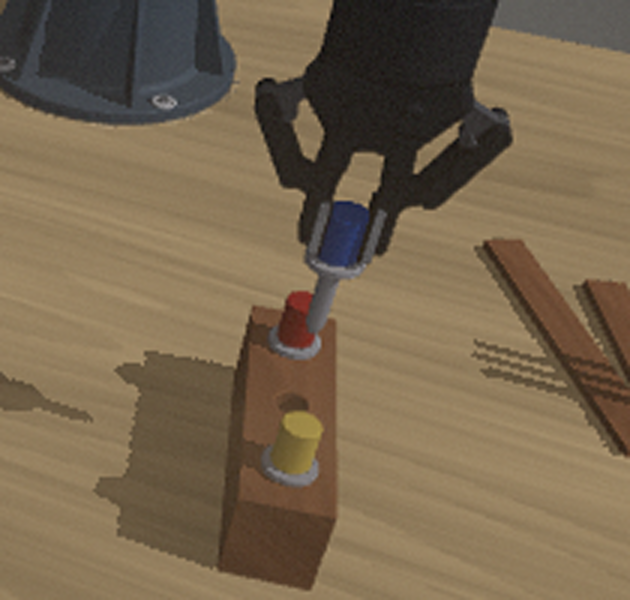

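The pin is held at zoom (345,240) and hangs in line with the gripper. Its rack hole is empty and the other pins have not moved. I'll carry it to the mould.

```bash
python3 -m pendant '{"twist":[[0,0,-0.106],[0,0,0],[0,0,0],[0,0,0],[0,0,0]],"dp":[[0,0,0],[-0.035,-0.013,0],[-0.035,-0.013,0],[-0.035,-0.013,0],[-0.035,-0.013,0]],"grip":[0,0,0,0,0]}' >/dev/null;python3 -m pendant '{"twist":[[0,0,0],[0,0,0],[0,0,0],[0,0,0],[0,0,0]],"dp":[[-0.035,-0.013,0],[-0.035,-0.013,0],[-0.035,-0.013,0],[-0.035,-0.012,0],[-0.03,-0.01,0]],"grip":[0,0,0,0,0]}'; python3 -m pendant '{"twist":[[0,0,0],[0,0,0],[0,0,0]],"dp":[[0,0,0],[0,0,0],[0,0,0]],"grip":[0,0,0]}' >/dev/null
  python3 - <<'E'
from bench import arm,eyes;from h import *
goto(arm.read_state(),(482,-64.2,150),1.871)
E
```

```text
clock: 7.68
eef_pos: [482.2, -56.3, 184.6]
eef_rot: [[-0.295, 0.955, 0.0], [0.955, 0.295, -0.0], [-0.0, 0.0, -1.0]]
wrist_force: [1.3, -0.7, -0.9]
grip_width: 0.247
clk 7.93 pos [482.6 -53.8 184.4] F [-0.1  0.6 -0.3] grip 0.248 z [-0.  0. -1.]
tool dp mm [-9.8 -3.7 34.4] norm 35.9
twist [-0.     -0.0003 -0.0005]
```

```bash
python3 -m pendant '{"twist":[[0,0,0],[0,0,0],[0,0,0],[0,0,0],[0,0,0]],"dp":[[-0.01,-0.004,0.01],[0,0,0.02],[0,0,0.01],[0,0,0],[0,0,0]],"grip":[0,0,0,0,0]}'
  python3 - <<'E'
from bench import arm,eyes;from h import *
goto(arm.read_state(),(482,-64.2,138),1.871)
for n,(a,b,e,d) in(("scene",(80,240,220,380)),("top",(180,270,240,360))):
    c=eyes.capture(n);pickle.dump(c,open(n+"5.pkl","wb"))
    cv2.imwrite(f"pics/{n}5.png",cv2.resize(c["color"][a:b,e:d,::-1],None,fx=4,fy=4,interpolation=cv2.INTER_CUBIC))
E
```

```text
clock: 8.35
eef_pos: [481.6, -64.4, 143.9]
eef_rot: [[-0.297, 0.955, -0.001], [0.955, 0.297, 0.0], [0.001, -0.001, -1.0]]
wrist_force: [1.1, 0.3, 0.3]
grip_width: 0.251
clk 8.35 pos [481.6 -64.4 143.9] F [1.1 0.3 0.3] grip 0.251 z [-0.001  0.    -1.   ]
tool dp mm [0.1 0.5 5.9] norm 5.9
twist [-0.0013 -0.0008  0.0009]
```

View pics/scene5.png

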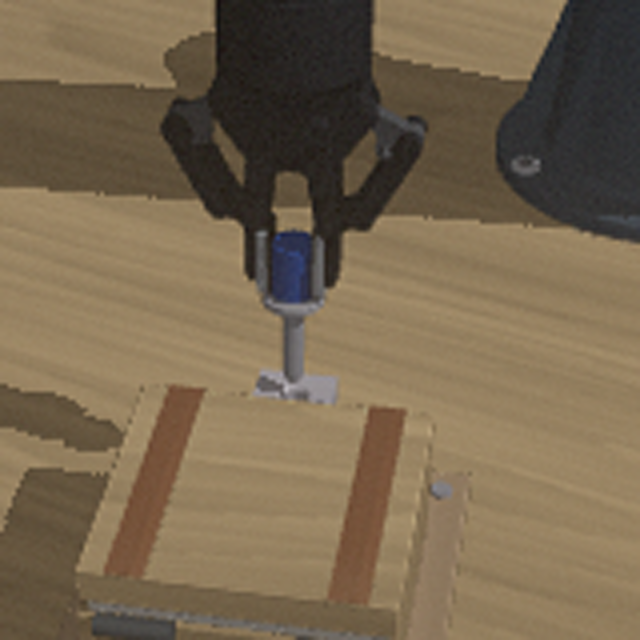

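View pics/top5.png

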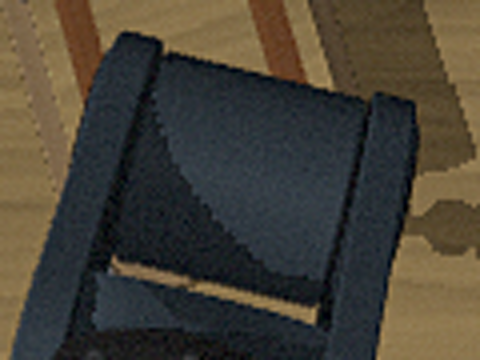

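```bash
python3 - <<'E'
from h import *
s=load("scene5")
z=lambda p:((proj(s,p)-[220,80])*4+1.5).round(0)
print("tip",z((481.6,-64.4,84)),"collar c",z((481.6,-64.4,136)),"knobtop",z((481.6,-64.4,173)),"hole66",z((482,-64.2,66)),"hole71",z((482,-64.2,71)))
ex=np.array([.955,.2955,0]);ey=np.array([-.2955,.955,0])
for h in(66,71):
  for a,b in((-20,-22),(-20,22),(20,-22),(20,22)):print(h,a,b,z(np.array([482,-64.2,h])+a*ex+b*ey))
# shank axis in image rows
img=s["color"].astype(int)
big=cv2.resize(s["color"][140:185,270:315,::-1],None,fx=14,fy=14,interpolation=cv2.INTER_CUBIC);cv2.imwrite("pics/s5b.png",big)
q=lambda p:((proj(s,p)-[270,140])*14+6.5).round(0)
print(q((481.6,-64.4,84)),q((481.6,-64.4,136)),q((481.6,-64.4,141)),q((482,-64.2,71)))
E
```

```text
tip [293. 379.] collar c [294. 299.] knobtop [294. 239.] hole66 [293. 406.] hole71 [293. 399.]
66 -20 -22 [261. 381.]
66 -20 22 [338. 389.]
66 20 -22 [247. 423.]
66 20 22 [327. 432.]
71 -20 -22 [261. 374.]
71 -20 22 [338. 382.]
71 20 -22 [247. 416.]
71 20 22 [327. 424.]
[327. 489.] [329. 209.] [329. 181.] [327. 557.]
```

View pics/s5b.png

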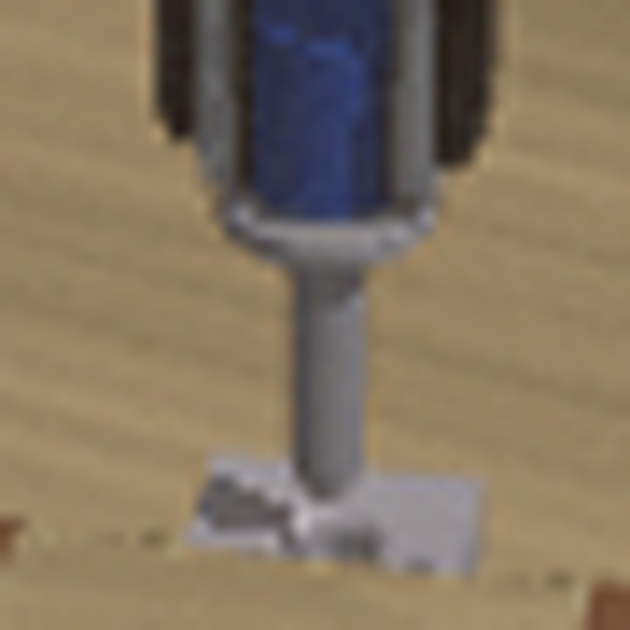

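In the enlarged view the pin tip is at (325,497), against a predicted (327,489). The lug's far corners match the predicted columns to within about 3 px, so the lateral alignment is within a fraction of a mm. I'll lower it slowly and watch the force.

```bash
python3 -m pendant '{"twist":[[0,0,0],[0,0,0],[0,0,0],[0,0,0]],"dp":[[0,0.0005,0.005],[0,0,0.005],[0,0,0.003],[0,0,0]],"grip":[0,0,0,0]}';python3 -m pendant '{"twist":[[0,0,0],[0,0,0],[0,0,0],[0,0,0]],"dp":[[0,0,0.003],[0,0,0.003],[0,0,0.002],[0,0,0]],"grip":[0,0,0,0]}'
```

```text
clock: 8.78
eef_pos: [482.0, -64.6, 130.6]
eef_rot: [[-0.296, 0.955, -0.001], [0.955, 0.296, 0.0], [0.001, -0.001, -1.0]]
wrist_force: [1.0, -0.0, -0.1]
grip_width: 0.251
clock: 9.12
eef_pos: [482.2, -64.7, 122.9]
eef_rot: [[-0.296, 0.955, -0.001], [0.955, 0.296, 0.0], [0.0, -0.0, -1.0]]
wrist_force: [0.3, -0.1, -1.4]
grip_width: 0.251
```

```bash
python3 -m pendant '{"twist":[[0,0,0],[0,0,0],[0,0,0],[0,0,0]],"dp":[[0,0,0.003],[0,0,0.003],[0,0,0.003],[0,0,0]],"grip":[0,0,0,0]}';python3 -m pendant '{"twist":[[0,0,0],[0,0,0],[0,0,0],[0,0,0]],"dp":[[0,0,0.003],[0,0,0.003],[0,0,0.003],[0,0,0]],"grip":[0,0,0,0]}'
```

```text
clock: 9.45
eef_pos: [482.1, -64.7, 113.7]
eef_rot: [[-0.296, 0.955, -0.001], [0.955, 0.296, 0.0], [0.0, -0.001, -1.0]]
wrist_force: [1.1, 0.7, -1.7]
grip_width: 0.25
clock: 9.78
eef_pos: [482.1, -64.7, 104.7]
eef_rot: [[-0.296, 0.955, -0.001], [0.955, 0.296, 0.0], [0.0, -0.001, -1.0]]
wrist_force: [0.7, 1.3, -0.2]
grip_width: 0.252
```

```bash
python3 -m pendant '{"twist":[[0,0,0],[0,0,0],[0,0,0],[0,0,0],[0,0,0]],"dp":[[0,0,0.004],[0,0,0.004],[0,0,0.004],[0,0,0.004],[0,0,0]],"grip":[0,0,0,0,0]}';python3 -m pendant '{"twist":[[0,0,0],[0,0,0],[0,0,0],[0,0,0]],"dp":[[0,0,0.003],[0,0,0.003],[0,0,0.003],[0,0,0]],"grip":[0,0,0,0]}' 120
```

```text
clock: 10.2
eef_pos: [482.0, -64.7, 88.5]
eef_rot: [[-0.296, 0.955, -0.001], [0.955, 0.296, 0.0], [0.001, -0.001, -1.0]]
wrist_force: [1.9, 1.4, -0.9]
grip_width: 0.249
clock: 10.53
eef_pos: [482.1, -64.8, 79.9]
eef_rot: [[-0.296, 0.955, -0.001], [0.955, 0.296, -0.0], [0.0, -0.001, -1.0]]
wrist_force: [0.0, -0.4, -0.4]
grip_width: 0.246
```

```bash
python3 -m pendant '{"twist":[[0,0,0],[0,0,0],[0,0,0]],"dp":[[0,0,0.002],[0,0,0.001],[0,0,0]],"grip":[0,0,0]}';python3 -m pendant '{"twist":[[0,0,0],[0,0,0],[0,0,0]],"dp":[[0,0,0.001],[0,0,0.001],[0,0,0]],"grip":[0,0,0]}'
```

```text
clock: 10.78
eef_pos: [482.2, -64.8, 77.2]
eef_rot: [[-0.296, 0.955, -0.0], [0.955, 0.296, -0.0], [0.0, -0.0, -1.0]]
wrist_force: [-0.8, -1.0, 1.3]
grip_width: 0.246
clock: 11.03
eef_pos: [482.2, -64.8, 75.3]
eef_rot: [[-0.296, 0.955, -0.0], [0.955, 0.296, -0.0], [-0.0, -0.0, -1.0]]
wrist_force: [-2.2, -0.7, 2.5]
grip_width: 0.245
```

```bash
python3 -m pendant '{"twist":[[0,0,0],[0,0,0],[0,0,0]],"dp":[[0,0,0.001],[0,0,0.001],[0,0,0]],"grip":[0,0,0]}';python3 -m pendant '{"twist":[[0,0,0],[0,0,0],[0,0,0]],"dp":[[0,0,0.001],[0,0,0.001],[0,0,0]],"grip":[0,0,0]}'
```

```text
clock: 11.28
eef_pos: [482.3, -64.8, 74.5]
eef_rot: [[-0.296, 0.955, -0.0], [0.955, 0.296, -0.0], [-0.0, -0.0, -1.0]]
wrist_force: [-10.4, -0.5, 24.6]
grip_width: 0.244
clock: 11.53
eef_pos: [482.4, -64.9, 74.1]
eef_rot: [[-0.296, 0.955, 0.0], [0.955, 0.296, -0.0], [-0.0, 0.0, -1.0]]
wrist_force: [-19.5, 0.8, 50.9]
grip_width: 0.246
```

```bash
python3 -m pendant '{"twist":[[0,0,0],[0,0,0],[0,0,0]],"dp":[[0,0,-0.001],[0,-0.0003,0],[0,0,0]],"grip":[0,0,0]}';python3 - <<'E'
from bench import arm,eyes;from h import *
goto(arm.read_state(),(482,-64.2,74.5),1.871)
for n,(a,b,e,d) in(("scene",(120,270,220,380)),("top",(130,280,200,360))):
    c=eyes.capture(n);pickle.dump(c,open(n+"6.pkl","wb"))
    cv2.imwrite(f"pics/{n}6.png",cv2.resize(c["color"][a:b,e:d,::-1],None,fx=4,fy=4,interpolation=cv2.INTER_CUBIC))
s=load("scene6");Y=cloud(s)
P=Y[205:222,255:300].reshape(-1,3)
for _ in range(4):
    c=P.mean(0);w=np.linalg.svd(P-c,full_matrices=False)[2][2];d=(P-c)@w;P=P[abs(d)<2*d.std()]
print("lid face n",(w*np.sign(w[2])).round(3),c.round(1),d.std())
E
```

```text
clock: 11.78
eef_pos: [482.3, -64.9, 74.4]
eef_rot: [[-0.296, 0.955, 0.001], [0.955, 0.296, -0.0], [-0.001, 0.001, -1.0]]
wrist_force: [-12.8, 1.3, 36.9]
grip_width: 0.246
clk 11.78 pos [482.3 -64.9  74.4] F [-12.8   1.3  36.9] grip 0.246 z [ 0.001 -0.    -1.   ]
tool dp mm [ 0.8 -0.1 -0.1] norm 0.8
twist [0.0009 0.0006 0.0001]
lid face n [-0.006 -0.001  1.   ] [607.7 -36.   79.7] 0.7952121307198122
```

View pics/scene6.png

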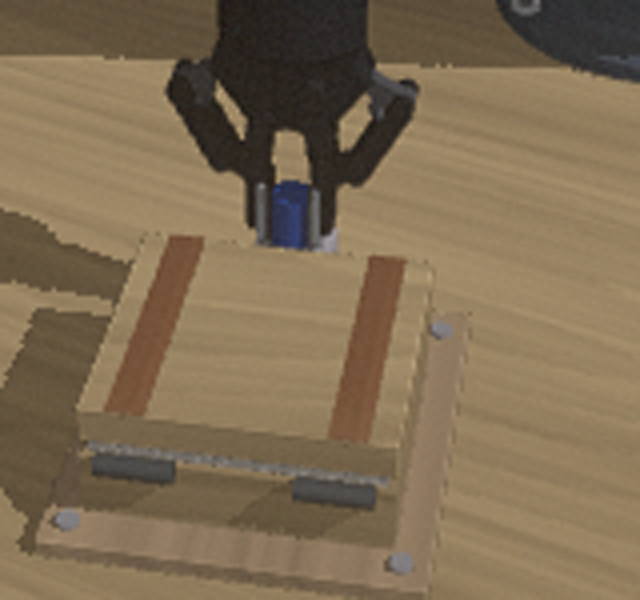

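The lid face now measures level at 79.7 mm, so it is shut. The knob is still gripped, at zoom (291,215). I'll ease the push a little, let it settle, and check the knob height.

```bash
python3 -m pendant '{"twist":[[0,0,0],[0,0,0],[0,0,0],[0,0,0],[0,0,0]],"dp":[[0,0,-0.0006],[0,0,0],[0,0,0],[0,0,0],[0,0,0]],"grip":[0,0,0,0,0]}';python3 - <<'E'
from bench import arm,eyes;from h import *
s=eyes.capture("scene");Y=cloud(s);hsv=cv2.cvtColor(s["color"],cv2.COLOR_RGB2HSV)
m=cv2.inRange(hsv,(105,120,40),(128,255,255));m[:155]=0;m[190:]=0;m[:,:280]=0;m[:,310:]=0
v,u=np.nonzero(m);print("knob px",u.min(),u.max(),v.min(),v.max(),"max z",np.percentile(Y[m>0][:,2],[50,90,98]).round(1),"pred far top",proj(s,(482-12*.88,-64.5-12*.48,103)),"pred bottom near", proj(s,(482+10.6,-64.5+5.8,71)))
P=Y[205:222,255:300].reshape(-1,3)
for _ in range(4):
    c=P.mean(0);w=np.linalg.svd(P-c,full_matrices=False)[2][2];d=(P-c)@w;P=P[abs(d)<2*d.std()]
print("lid",(w*np.sign(w[2])).round(3),c.round(1))
goto(arm.read_state(),(482,-64.2,74.5),1.871)
E
```

```text
clock: 12.3
eef_pos: [482.3, -64.9, 74.5]
eef_rot: [[-0.296, 0.955, 0.001], [0.955, 0.296, -0.0], [-0.0, 0.001, -1.0]]
wrist_force: [-10.7, 0.6, 30.0]
grip_width: 0.248
knob px 289 296 166 181 max z [ 88.5 102.1 103.4] pred far top [292.66987995 164.24440235] pred bottom near [292.92981776 182.56146384]
lid [-0.008  0.001  1.   ] [607.3 -35.1  79.6]
clk 12.35 pos [482.3 -64.9  74.5] F [-10.5   1.1  28.9] grip 0.246 z [ 0.001 -0.    -1.   ]
tool dp mm [ 0.7 -0.1  0. ] norm 0.7
twist [0.0007 0.0005 0.0002]
```

The knob top is at about 103 mm, as expected with the pin home. The lid is level at 80 mm and the push is steady at about 29 N, so I'm handing in.

```bash
python3 -c "
from bench import arm
print(arm.close_job())"
```

```text
the job is handed in; nothing more can be done
None
```

The lid is shut and the blue pin is pushed all the way home through both lugs. I handed the job in at about 12.4 s with the gripper still on the knob, pressing it down.

- **Lid:** I swung it down with closed fingers. At the last check its face was level, with a normal tilt of about 0.008 rad, and 79.6 mm above the bench against 80 mm nominal.
- **Pin:** it met no resistance going through either hole. The push stiffened at a TCP height of 74.5 mm, and the top of the knob measured about 103 mm, which is right for a pin that is home.
- **Final push:** about 29 N down with a 120 N grip. It peaked briefly at 51 N at the wrist before I eased it back, well under the 120 N limit.

**Checks that disagreed or fell short:**
- About 10 N of sideways force stayed at the wrist during the final push.
- Before insertion, depth readings put the sprung lid lug 2 to 4 mm higher than I expected. This did not affect the fit.
- The gripper hid the lug from the top camera, so I checked the pin's position from the scene view, the force and the height.
- I did not look at the rest of the scene again at the end. After the blue pin was lifted, the red and yellow pins were in place, and the path kept well away from the jar and cup.

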